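Load two cases of sample jars on the gravity lane and count them in

ROBOT

A 6-joint arm with a two-finger parallel gripper is mounted at the origin on the work surface. World frame = base frame: x ahead of the robot, y to its left, z up, the work surface at z = 0. Lengths are in m, angles in rad, forces in N, time in s.
With the tool pointing down it reaches from about 0.35 to 0.8 m from the base axis. Payload 7.3 kg.
Tool frame: the origin (TCP) lies between the finger pads; the fingertips stand 25 mm ahead of it and the grasp point (between the pads) lies 6 mm ahead of it (r.tip_extent is the distance from the TCP to the fingertips, in m); z points along the fingers, y is the direction in which the jaws open and shut (so a half turn about z gives the same grasp; the last joint's range is limited). The gripper opens to 85 mm and grips with 20 to 120 N. Pads are 22 mm wide; open, the fingers measure 114 mm over their backs; the gripper's body (76 mm by 85 mm) begins 54 mm behind the grasp point. The pads swing forward as they close: fully open they stand 13 mm farther back than shut.
Start: joints at [-1.459, 0.342, 1.524, -0, 1.275, -0.146], TCP at [0.134, -0.508, 0.256] pointing down, gripper open.
Joint ranges: [-2.53, 2.53], [-0.77, 2.02], [0.04, 2.7], [-1, 4.14], [0.28, 2.66], [-3.11, 3.11]. Speed limits (rad/s): [2.57, 2.57, 3.14, 3.14, 3.14, 3.14].

INTERFACE

Orientations are given as a unit quaternion [x, y, z, w].
In Python, from workcell import r, command_gripper, optics gives the robot as it stands. The module is installed in compiled form; this text tells all that it offers. Calls block until the motion is done:
- r.reach(position, orientation): joint-space move of the TCP to a pose.
- r.move_straight(position, orientation=None, speed=0.15, max_force=None): straight line of the TCP; orientation=None keeps the orientation; speed is the mean speed in m/s. With max_force (N) it stops when the force on the tool has changed by that much, and returns True; else False.
- r.movej(angles): joint-space move.
- command_gripper(opening, force=None): finger opening in m; force is the grip in N (None keeps the last); returns when the fingers have stopped.
- r.hold(seconds).
- r.solve_ik(position, orientation): joint angles nearest the present ones, or None.
- r.read_state(): the state.
- optics.get_image(name): name is "scene" or "side" or "wrist"; returns (picture, depth): 480x640x3 uint8, red, green, blue; 480x640 float32, m along the optical axis (not along the pixel's ray), 0 where there is no reading.
- optics.camera_model(name): a dict with "K" (3x3 intrinsics, pixels), "k1" (the pictures are not rectified: a ray, as slopes to the right and down, at radius r is drawn at 1 + k1 r^2 times it, then the intrinsics apply), "R" (3x3) and "t" (3): a world point X has camera coordinates R X + t; the wrist camera has in their place "tool_from_camera" (4x4, takes a point from camera to tool coordinates, whose origin is the TCP and whose axes are the flange's). Camera axes: x right, y down, z forward; pixel columns grow to the right and rows downward; lengths in m; the calibration is good to about 2 mm. A picture is of the moment at which its call begins: read the wrist's pose just before it. camera_model takes no time and is no camera call.
A pose or a line that the arm cannot do raises r.PlanningError and nothing moves.
- r.finish_job(): hands the job in, once; it reports no verdict.
The state is a dict: "time_s": time; "joint_positions": joint angles; "dq": joint speeds; "tau": joint torques, N m; "eef_pos": TCP position; "eef_rot": TCP orientation; "contact_force": force on the tool from outside, world axes, zero at the start; "torque": the same for the moment, N m; "grip_width": finger opening in m.
Only numpy, scipy, OpenCV 4.12 (cv2) and the standard library are available. Lean on these libraries where they do the work, as an engineer would, in place of code of your own. Each camera call takes 0.05 s, during which the arm holds its last target.

TASK

Slide the two cases of sample jars off the loading deck onto the sloped rollers, straight between the side rails, so that they run down and finish closed up: the first against the end stop and the second against the first. Count them in on the stroke counter beside the lane: two full strokes of its lever, no more, letting it spring right back each time so that the dial ends at two. There is glass in the cases, so push gently and do not shove, slam or tip them, and leave the other things on the table where they stand.

Things in the scene. Friction and masses are not known exactly. Their poses are not given: they have to be found in the camera images.
- lane: fixed stand: level aluminium loading deck joined to a gravity roller lane. Origin: on the table under the edge between deck and lane, on the lane's centre line; z up, -y is downhill along the lane, -x is the robot's side. The lane runs from y = 0 down to the end stop at a slope of 6 degrees: 13 free-running rollers, 20 mm thick, every 27 mm, their tops level with the deck at y = 0
- deck_fence (a point): foot of the inner face of the deck's fence at mid-length. In the lane's frame the deck's top is at z = 87 mm, y = +10 to +300 mm, x = -140 to +60 mm; its +y end and -x side are open, with no rim. The fence runs along the whole +x side, inner face at x = +56 mm, parallel to y, 35 mm above the deck
- lane_mouth (a point): middle of the edge between deck and first roller, at deck height. Side rails from here down, inner faces at x = +59 and -59 mm (4 mm of room each side of a case), 24 mm above the rollers; the first 35 mm of the -x rail is a lead-in bent outwards to x = -74 mm at the edge. A case runs by itself, at 0.1 to 0.4 m/s, once its centre is about 30 mm past this edge
- lane_stop (a point): foot of the end stop's face, on the centre line of the roller tops: 353 mm downhill of the lane's origin, 50 mm above the table. The stop is a steel plate across the lane, 26 mm above the rollers. The centre of a case against it is 298 mm downhill of the lane's origin, that of a second case behind it 189 mm
- case_a: shallow cardboard tray with four lidded glass sample jars fixed in it, 2 x 2: tray 110 x 110 mm and 42 mm high, jar lids up to 72 mm; 0.3 to 0.65 kg, too wide to grasp. Stands on the deck at the start, off the fence and turned up to 0.3 rad. Origin: centre of its underside, z up, x and y along the tray's sides
- case_b: the other case, like case_a; either may be nearer the rollers, and either may go first. At the start the two stand about 145 to 160 mm apart, centre to centre, along the deck. A case turned by more than about 0.25 rad can wedge, corner to corner, between a pusher and the fence
- counter: fixed stroke counter on the table beside the lane, on its -x side: 80 x 80 mm foot, grey round housing 64 mm across and 78 mm tall, white dial on top. Origin: centre of its underside, on the lever's and the dial's upright axis; x, y parallel to the lane's to about 0.1 rad
- lever_pin (a point): middle of the upright black pin on the end of the counter's lever: 14 mm thick, from 64 to 98 mm above the table, point at 88 mm, 62 mm from the counter's axis. At rest it lies towards -y of the counter, 20 degrees over to -x; a stroke swings it towards +x (anticlockwise from above)
- stroke (a joint): angle of the counter's lever: 0 at rest, 0.80 rad at its hard end stop, which is a full stroke. A spring returns it; about 1 N at the pin at the start, 5 N at the end of the stroke
- count (a joint): turn of the counter's dial, anticlockwise from above, driven by the lever through a ratchet: 0 at the start (long black mark at the index on the +x side), 0.628 rad (one of ten marks) for each full stroke; it stays when the lever springs back; the first 0.17 rad of a stroke are idle
- jar_one: empty open glass preserving jar, 88 mm across and 160 mm tall, beyond the lane; bystander. Origin: centre of its underside
- jar_two: a second jar like jar_one; bystander
- timer: black kitchen timer, 62 x 62 x 20 mm, flat on the table past the deck's open end; bystander. Origin: centre of its underside
- jug: glass measuring jug with a handle, 110 mm across, 105 mm tall, beyond the lane; bystander. Origin: centre of its underside
- bottle_amber: amber bottle, 72 mm across, 170 mm tall, beyond the deck; bystander. Origin: centre of its underside
- tin: steel tin, 84 mm across, 85 mm tall, on the table between the counter and the deck, on the robot's side of the lane; bystander. Origin: centre of its underside
- marker: marker pen, 15 mm thick, 120 mm long, lying on the robot's right; bystander. Origin: its middle, on its underside

How it is judged:
At the end, for the whole second after the job is handed in: Both cases at rest, flat on the rollers between the rails: the front one within 10 mm of the end stop, the other within 14 mm of its place closed up behind it; the dial at two strokes (1.05 to 1.46 rad) and the lever back at rest (below 0.08 rad) (((y of case_a in the frame of lane below -0.288 m and y of case_b in the frame of lane below -0.175 m) or (y of case_b in the frame of lane below -0.288 m and y of case_a in the frame of lane below -0.175 m)) and x of case_a in the frame of lane between -0.012 and 0.012 m and z of case_a in the frame of lane between 0.045 and 0.08 m and angle between case_a's own z axis and vertical between 0.05 and 0.17 rad and linear speed of each of case_a, case_b below 0.02 m/s and x of case_b in the frame of lane between -0.012 and 0.012 m and z of case_b in the frame of lane between 0.045 and 0.08 m and angle between case_b's own z axis and vertical between 0.05 and 0.17 rad and value of joint count between 1.05 and 1.46 rad and value of joint stroke below 0.08 rad); the robot touches nothing.
It fails at once if a case is pushed or pressed with more than 80 N (contact force between any of the fingers, the arm and case_a above 80 N or contact force between any of the fingers, the arm and case_b above 80 N).
It fails at once if a case is shoved or slammed (faster than 0.6 m/s) (linear speed of any of case_a, case_b above 0.6 m/s).
It fails at once if a case is tipped more than 0.3 rad (angle between any of case_a, case_b's own z axis and vertical above 0.3 rad).
It fails at once if the counter is stroked too often (value of joint count above 1.6 rad).
It fails at once if a bystander is moved more than 30 mm (distance of any of jar_one, jar_two, timer, jug, bottle_amber, tin, marker from where it was at the start of the episode above 0.03 m).
It also fails if it takes over 72 s, if anything falls off the work surface, if the arm or the gripper's body presses on something with over 40 N, if the wrist force passes 120 N, or if a joint passes its speed limit or range.

## Working session

There is one attempt and no reset: what is moved stays moved. The work goes in short steps, each a Python script; the robot and the scene stay as the last script left them, time stands still between calls to the robot, and variables do not carry over. Pictures are saved under pics/ and viewed, and the job is handed in when it is done.

```bash
ls; mkdir -p pics
cat > h.py <<'E'
import numpy as np, cv2
from workcell import r, command_gripper, optics
def snap(name,fn):
    im,d=optics.get_image(name); cv2.imwrite('pics/'+fn+'.png',im[:,:,::-1]); np.save('pics/'+fn+'.npy',d); return im,d
def world(name,d):
    m=optics.camera_model(name);K=np.array(m['K'],float);h,w=d.shape
    u,v=np.meshgrid(np.arange(w),np.arange(h))
    p=np.stack([u,v],-1).reshape(-1,1,2).astype(float)
    n=cv2.undistortPoints(p,K,np.array([m['k1'],0,0,0.])).reshape(h,w,2)
    P=np.dstack([n[...,0]*d,n[...,1]*d,d])
    return (P-np.array(m['t']))@np.array(m['R'])
def pix(name,X):
    m=optics.camera_model(name)
    c=np.atleast_2d(X)@np.array(m['R']).T+np.array(m['t'])
    q,_=cv2.projectPoints(c.reshape(-1,1,3),np.zeros(3),np.zeros(3),np.array(m['K'],float),np.array([m['k1'],0,0,0.]))
    return q.reshape(-1,2)
E
python3 - <<'E'
from h import *
for n in('scene','side'):
    snap(n,n+'0'); m=optics.camera_model(n); print(n,m)
print(r.read_state())
E
```

```text
pics
scene {'K': array([[509.47699091,   0.        , 313.37227754],
       [  0.        , 509.47699091, 241.28707128],
       [  0.        ,   0.        ,   1.        ]]), 'k1': 0.02080482683087903, 'R': array([[-0.78713676,  0.61656996,  0.01603783],
       [ 0.49493578,  0.64694284, -0.58008925],
       [-0.36804116, -0.44867188, -0.81439502]]), 't': array([ 0.46463207, -0.2245886 ,  1.46398483])}
side {'K': array([[524.32079494,   0.        , 317.33393087],
       [  0.        , 524.32079494, 241.8965722 ],
       [  0.        ,   0.        ,   1.        ]]), 'k1': -0.08536389495599246, 'R': array([[ 9.99844931e-01, -1.75984829e-02, -6.38401503e-04],
       [-1.24886237e-02, -6.83040659e-01, -7.30273574e-01],
       [ 1.24156528e-02,  7.30168304e-01, -6.83154521e-01]]), 't': array([-0.56671602,  0.02313882,  1.41145634])}
{'time_s': 0.1, 'joint_positions': array([-1.45901729e+00,  3.42622544e-01,  1.52490905e+00, -2.15637473e-05,
        1.27540997e+00, -1.46029323e-01]), 'dq': array([ 0.00027872, -0.0006111 , -0.0035265 ,  0.00049784, -0.00033574,
       -0.00130264]), 'tau': array([ 1.97902344e-03, -4.34447908e+01, -2.46491128e+01, -2.00293434e-04,
        4.69057195e-03, -3.02789985e-06]), 'eef_pos': array([ 0.13381952, -0.50732542,  0.25571561]), 'eef_rot': array([ 9.91702724e-01,  1.28550583e-01,  1.23833242e-06, -6.74534797e-04]), 'contact_force': array([ 1.16841383,  0.07884646, -0.10398106]), 'torque': array([0.00962835, 0.03882844, 0.0084949 ]), 'grip_width': 0.08532094717604925}
```

View pics/scene0.png

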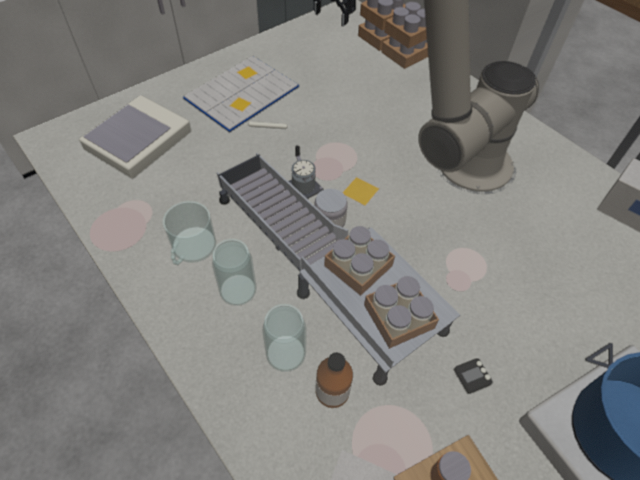

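View pics/side0.png

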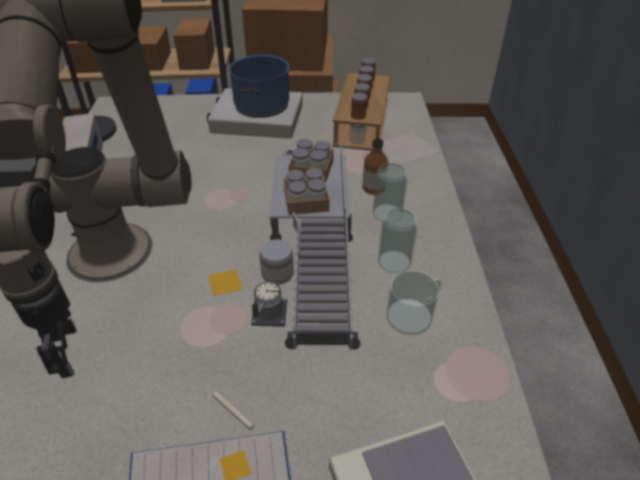

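The scene picture shows the lane running from the stop at (240,170) to the deck edge at (300,262). The cases are at (360,258) and (400,310), the counter at (303,172), the tin at (331,207) and the timer at (473,375). Next I'll measure them.

```bash
cat > top.py <<'E'
# orthographic top view, 1px=1mm, from both cameras
from h import *
import sys
def ortho(tags,out,x0=.25,x1=.85,y0=-.45,y1=.45):
    W=int((x1-x0)*1000);H=int((y1-y0)*1000)
    img=np.zeros((H,W,3),np.uint8);hm=np.full((H,W),-1.)
    for n,t in tags:
        im=cv2.imread(f'pics/{t}.png');d=np.load(f'pics/{t}.npy')
        im=cv2.resize(im,None,fx=3,fy=3);
        P=world(n,d); P=cv2.resize(P,None,fx=3,fy=3,interpolation=cv2.INTER_NEAREST) if 0 else P; im=im[1::3,1::3]
        ok=(d>0)
        X=P[ok];C=im[ok]
        i=((y1-X[:,1])*1000).astype(int);j=((X[:,0]-x0)*1000).astype(int)
        m=(i>=0)&(i<H-1)&(j>=0)&(j<W-1)&(X[:,2]<.3)
        for a,b,z,c in zip(i[m],j[m],X[m,2],C[m]):
            for da in(0,1):
                for db in (0,1):
                    if z>hm[a+da,b+db]: hm[a+da,b+db]=z;img[a+da,b+db]=c
    return img,hm
if __name__=='__main__':
    ims=[]
    for n in('scene','side'):
        img,hm=ortho([(n,n+'0')],n)
        hc=cv2.applyColorMap(np.clip((hm)*255/.18,0,255).astype(np.uint8),cv2.COLORMAP_JET)
        ims.append(img); ims.append(hc)
    o=np.hstack([ims[0][150:750],ims[1][150:750]]) 
    cv2.imwrite('pics/top_scene.png',cv2.resize(o,(800,400)))
    o=np.hstack([ims[2][150:750],ims[3][150:750]]) 
    cv2.imwrite('pics/top_side.png',cv2.resize(o,(800,400)))
E
python3 top.py
python3 - <<'E'
from h import *
for n in('scene','side'):
    d=np.load(f'pics/{n}0.npy');P=world(n,d);X=P[d>0]
    b=(X[:,0]>.3)&(X[:,0]<.85)&(abs(X[:,1])<.4)
    X=X[b]
    t=X[abs(X[:,2])<.008];print(n,'table z',np.median(t[:,2]))
    h=np.histogram(X[:,2],np.arange(.07,.18,.003));print([(round(a,3),int(c)) for c,a in zip(h[0],h[1])])
    # lids
    L=X[(X[:,2]>.15)&(X[:,2]<.168)]
    h,_,_=np.histogram2d(L[:,0],L[:,1],bins=[np.arange(.3,.86,.04),np.arange(-.4,.41,.04)])
    D=X[abs(X[:,2]-.087)<.004]
    print(len(D), cv2.minAreaRect(D[:,:2].astype(np.float32)))
E
```

```text
scene table z -0.0007198143792327905
[(np.float64(0.07), 725), (np.float64(0.073), 737), (np.float64(0.076), 840), (np.float64(0.079), 849), (np.float64(0.082), 2110), (np.float64(0.085), 3018), (np.float64(0.088), 1029), (np.float64(0.091), 438), (np.float64(0.094), 412), (np.float64(0.097), 433), (np.float64(0.1), 433), (np.float64(0.103), 478), (np.float64(0.106), 401), (np.float64(0.109), 369), (np.float64(0.112), 360), (np.float64(0.115), 395), (np.float64(0.118), 465), (np.float64(0.121), 440), (np.float64(0.124), 487), (np.float64(0.127), 559), (np.float64(0.13), 284), (np.float64(0.133), 265), (np.float64(0.136), 203), (np.float64(0.139), 231), (np.float64(0.142), 876), (np.float64(0.145), 999), (np.float64(0.148), 295), (np.float64(0.151), 274), (np.float64(0.154), 1023), (np.float64(0.157), 1928), (np.float64(0.16), 388), (np.float64(0.163), 25), (np.float64(0.166), 100), (np.float64(0.169), 114), (np.float64(0.172), 14), (np.float64(0.175), 0)]
5698 ((0.6431241035461426, 0.013660520315170288), (0.608894407749176, 0.42358583211898804), 88.54143524169922)
side table z -0.000
[... 356 characters left out ...]
(np.float64(0.109), 180), (np.float64(0.112), 181), (np.float64(0.115), 158), (np.float64(0.118), 210), (np.float64(0.121), 255), (np.float64(0.124), 258), (np.float64(0.127), 285), (np.float64(0.13), 208), (np.float64(0.133), 170), (np.float64(0.136), 170), (np.float64(0.139), 163), (np.float64(0.142), 383), (np.float64(0.145), 453), (np.float64(0.148), 257), (np.float64(0.151), 229), (np.float64(0.154), 448), (np.float64(0.157), 768), (np.float64(0.16), 274), (np.float64(0.163), 18), (np.float64(0.166), 27), (np.float64(0.169), 25), (np.float64(0.172), 3), (np.float64(0.175), 0)]
3286 ((0.6433582901954651, 0.009290814399719238), (0.6144712567329407, 0.42665794491767883), 87.70465850830078)
```

View pics/top_scene.png

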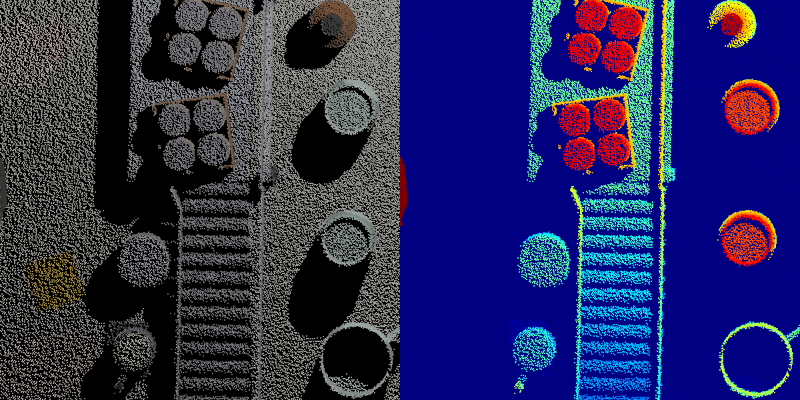

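View pics/top_side.png

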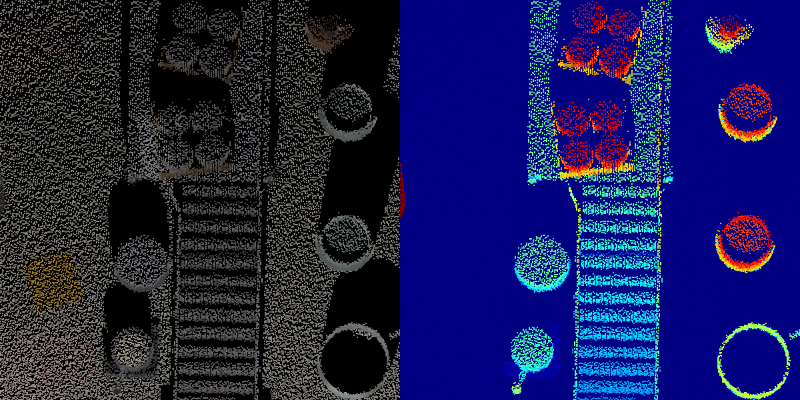

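```bash
cat > fit.py <<'E'
from h import *
def cloud(tag='0'):
    out=[]
    for n in('scene','side'):
        d=np.load(f'pics/{n}{tag}.npy');P=world(n,d);X=P[d>0]
        b=(X[:,0]>.3)&(X[:,0]<.9)&(abs(X[:,1])<.6); out.append(X[b])
    return out
def lids(X,seeds_box,z=(.153,.164)):
    pass
if __name__=='__main__':
  for n,X in zip(('scene','side'),cloud()):
    print(n)
    # deck -x edge
    D=X[(abs(X[:,2]-.087)<.005)&(X[:,1]>.04)&(X[:,1]<.34)&(X[:,0]<.62)&(X[:,0]>.4)]
    ys=np.arange(.05,.30,.01);e=[]
    for y in ys:
        s=D[abs(D[:,1]-y)<.005]
        if len(s)>4:e.append((y,np.percentile(s[:,0],1)))
    e=np.array(e);p=np.polyfit(e[:,0],e[:,1],1);print('deck edge x=',p, 'res',np.std(np.polyval(p,e[:,0])-e[:,1]))
    # fence top
    F=X[(abs(X[:,2]-.121)<.004)&(X[:,0]>.60)&(X[:,0]<.68)&(X[:,1]>.035)&(X[:,1]<.3)]
    F=F[F[:,0]>.63]
    e=[]
    for y in np.arange(.05,.30,.01):
        s=F[abs(F[:,1]-y)<.005]
        if len(s)>3:e.append((y,s[:,0].min(),np.median(s[:,0]),s[:,0].max()))
    e=np.array(e)
    if len(e):
      for k in(1,2,3):print('fence',np.polyfit(e[:,0],e[:,k],1))
    # deck end (+y)
    D=X[(abs(X[:,2]-.087)<.005)&(X[:,1]>.2)&(X[:,1]<.40)&(X[:,0]<.64)&(X[:,0]>.44)]
    print('deck yend',[round(D[abs(D[:,0]-x)<.01][:,1].max(),4) for x in np.arange(.46,.63,.02)])
    # rollers: plane fit
    R=X[(X[:,0]>.52)&(X[:,0]<.62)&(X[:,1]<.02)&(X[:,1]>-.27)&(X[:,2]>.03)&(X[:,2]<.1)]
    # rails: height above 10mm over roller line
    y0=.022
    zr=.087-(y0-X[:,1])*np.tan(np.radians(6))
    G=X[(X[:,2]-zr>.018)&(X[:,2]-zr<.028)&(X[:,1]<-.03)&(X[:,1]>-.29)]
    for lo,hi in((.5,.545),(.6,.66)):
        g=G[(G[:,0]>lo)&(G[:,0]<hi)]
        p=np.polyfit(g[:,1],g[:,0],1);rr=g[:,0]-np.polyval(p,g[:,1]);m=abs(rr)<.004
        p=np.polyfit(g[m,1],g[m,0],1);print('rail',p,len(g),np.percentile(g[m,0]-np.polyval(p,g[m,1]),[2,98]))
    # stop
    S=X[(X[:,0]>.54)&(X[:,0]<.62)&(X[:,1]<-.28)&(X[:,1]>-.38)&(X[:,2]>.066)&(X[:,2]<.082)]
    if len(S): print('stop y',np.percentile(S[:,1],[2,50,98]),np.median(S[:,2]))
    # lids
    L=X[(X[:,2]>.153)&(X[:,2]<.165)&(X[:,0]<.65)&(X[:,1]>0)]
    m,c=None,None
    np.save(f'pics/l_{n}.npy',L)
    crit=(3,100,1e-5)
    best=cv2.kmeans(L[:,:2].astype(np.float32),8,None,crit,20,cv2.KMEANS_PP_CENTERS)
    C=best[2];lab=best[1].ravel()
    o=[]
    for k in range(8):
        (cx,cy),rad=cv2.minEnclosingCircle(L[lab==k][:,:2].astype(np.float32)); o.append((cx,cy,rad,(lab==k).sum()))
    for q in sorted(o,key=lambda a:a[1]):print('lid',np.round(q,4))
E
python3 fit.py
```

```text
scene
deck edge x= [0.01900327 0.44251341] res 0.0009100804458959382
fence [0.02317796 0.63699638]
fence [0.02247155 0.63984251]
fence [0.02241092 0.64210923]
deck yend [np.float64(0.3219), np.float64(0.3215), np.float64(0.3209), np.float64(0.3208), np.float64(0.3201), np.float64(0.3204), np.float64(0.3195), np.float64(0.3189), np.float64(0.3185)]
rail [0.01954614 0.52123131] 200 [-0.00320473  0.00292489]
rail [0.02124316 0.64332161] 205 [-0.00305275  0.0024777 ]
stop y [-0.34222908 -0.33664798 -0.33092871] 0.0726754255194693
lid [5.439e-01 7.020e-02 4.920e-02 5.210e+02]
lid [5.058e-01 1.086e-01 3.690e-02 3.590e+02]
lid [5.709e-01 1.140e-01 3.820e-02 4.030e+02]
lid [5.752e-01 2.140e-01 2.440e-02 3.840e+02]
lid [5.256e-01 2.253e-01 2.460e-02 3.740e+02]
lid [5.869e-01 2.652e-01 2.420e-02 4.130e+02]
lid [5.368e-01 2.768e-01 2.430e-02 4.010e+02]
lid [3.837e-01 5.991e-01 6.330e-02 1.100e+02]
side
deck edge x= [0.02054652 0.44080892] res 0.0008824391154586692
fence [0.0199789  0.63587228]
fence [0.03218088 0.63535941]
fence [0.02219768 0.63842838]Traceback (most recent call last):
  File "fit.py", line 32, in <module>
    print('deck yend',[round(D[abs(D[:,0]-x)<.01][:,1].max(),4) for x in np.arange(.46,.63,.02)])
                             ~~~~~~~~~~~~~~~~~~~~~~~~~~~~~^^
    return umr_maximum(a, axis, None, out, keepdims, initial, where)
ValueError: zero-size array to reduction operation maximum which has no identity
```

```bash
cat > fit2.py <<'E'
from h import *
from fit import cloud
from scipy.optimize import least_squares
O=np.array([.5820,.020]);th=-.021
Rl=np.array([[np.cos(th),-np.sin(th)],[np.sin(th),np.cos(th)]])
def w2l(p):return (np.asarray(p)-O)@Rl
def l2w(p):return np.asarray(p)@Rl.T+O
def lidfit(X,n=8):
    L=X[(X[:,2]>.153)&(X[:,2]<.165)&(X[:,0]<.65)&(X[:,0]>.45)&(X[:,1]>0)&(X[:,1]<.33)][:,:2].astype(np.float32)
    _,lab,C=cv2.kmeans(L,n,None,(3,200,1e-6),50,cv2.KMEANS_PP_CENTERS);lab=lab.ravel()
    c=np.array([cv2.minEnclosingCircle(L[lab==k])[0]+(cv2.minEnclosingCircle(L[lab==k])[1],) for k in range(n)])
    return c[np.argsort(c[:,1])]
def cases(c):
    for q in(c[:4],c[4:]):
        q=q[:,:2];m=q.mean(0);d=q-m;a=np.arctan2(d[:,1],d[:,0]);f=np.angle(np.mean(np.exp(4j*(a-np.pi/4))))/4
        print('case world',m.round(4),'lane',w2l(m).round(4),'yaw lane',round(f-th,3),'r',np.linalg.norm(d,axis=1).round(4))
if __name__=='__main__':
  for n,X in zip(('scene','side'),cloud()):
    print(n);c=lidfit(X);print(c[:,2].round(4));cases(c)
    def circ(z0,z1,x0,x1,y0,y1,R):
        s=X[(X[:,2]>z0)&(X[:,2]<z1)&(X[:,0]>x0)&(X[:,0]<x1)&(X[:,1]>y0)&(X[:,1]<y1)][:,:2]
        (a,b),q=cv2.minEnclosingCircle(s.astype(np.float32));return np.round((a,b,q,len(s)),4)
    print('tin',circ(.08,.09,.4,.51,-.16,0,.042))
    print('counter',circ(.074,.083,.41,.5,-.28,-.18,.032))
    s=X[(X[:,2]>.088)&(X[:,2]<.102)&(X[:,0]>.40)&(X[:,0]<.47)&(X[:,1]>-.32)&(X[:,1]<-.24)]
    print('pin',s.mean(0) if len(s) else None,len(s), s.min(0) if len(s) else 0,s.max(0) if len(s) else 0)
    s=X[(X[:,2]>.012)&(X[:,2]<.026)&(X[:,1]>.33)&(X[:,1]<.55)&(X[:,0]<.7)]
    print('timer',len(s),s.min(0),s.max(0)) if len(s) else 0
E
python3 fit2.py
```

```text
scene
[0.024  0.0245 0.0241 0.0254 0.0244 0.0246 0.0242 0.0243]
case world [0.5406 0.0974] lane [-0.043   0.0765] yaw lane 0.138 r [0.037  0.0361 0.0374 0.0361]
case world [0.5561 0.2453] lane [-0.0306  0.2247] yaw lane -0.201 r [0.0367 0.0366 0.0366 0.0369]
tin [ 4.65e-01 -9.04e-02  4.08e-02  5.56e+02]
counter [ 4.434e-01 -2.342e-01  4.660e-02  3.410e+02]
pin [ 0.42853514 -0.27968526  0.0945869 ] 25 [ 0.42126551 -0.28916691  0.08903851] [ 0.43430542 -0.27236255  0.10004971]
timer 852 [0.4562306  0.38495973 0.01205449] [0.52822821 0.54944764 0.0253279 ]
side
[0.0248 0.0255 0.0265 0.0267 0.0245 0.0255 0.0263 0.0264]
case world [0.5382 0.0945] lane [-0.0454  0.0736] yaw lane 0.145 r [0.0357 0.0372 0.0352 0.035 ]
case world [0.552  0.2419] lane [-0.0346  0.2212] yaw lane -0.181 r [0.0359 0.0368 0.0362 0.0375]
tin [ 4.616e-01 -9.240e-02  4.040e-02  5.460e+02]
counter [ 4.478e-01 -2.231e-01  3.350e-02  4.450e+02]
pin [ 0.42441033 -0.282782    0.09546642] 40 [ 0.41871448 -0.28993372  0.08804608] [ 0.43014648 -0.27389871  0.10164565]
timer 195 [0.3747334  0.42044508 0.01200456] [0.69966534 0.54976973 0.02594975]
```

```bash
cat >> h.py <<'E'
def q(a): return np.array([np.cos(a/2),np.sin(a/2),0,0])
O=np.array([.5820,.020]);th=-.021
Rl=np.array([[np.cos(th),-np.sin(th)],[np.sin(th),np.cos(th)]])
def l2w(x,y,z):return np.r_[np.array([x,y])@Rl.T+O,z]
E
python3 - <<'E'
from h import *
from fit import cloud
print(r.tip_extent, np.round(optics.camera_model('wrist')['tool_from_camera'],3))
for X in cloud():
    s=X[(X[:,2]>.072)&(X[:,2]<.084)&(X[:,0]>.405)&(X[:,0]<.49)&(X[:,1]>-.257)&(X[:,1]<-.185)]
    print(s.min(0),s.max(0),len(s))
command_gripper(0.0,40)
print(r.read_state()['grip_width'],r.read_state()['time_s'],r.tip_extent)
y=-.2795
for a in(th,th+np.pi,th-np.pi):
  for p in((.385,y,.2),(.385,y,.1),(.465,y,.1)):
    print(a,p,r.solve_ik(p,q(a)))
for a in(th,):
  for p in((-.135,.075,.122),(-.065,.223,.122)): print(r.solve_ik(l2w(*p),q(a)))
for a in(th-np.pi/2,th+np.pi/2):
  for p in((0,.32,.122),(0,.03,.122)): print(a,r.solve_ik(l2w(*p),q(a)))
E
```

```text
0.025 [[ 0.001 -0.954 -0.301  0.077]
 [ 1.     0.002  0.     0.001]
 [ 0.    -0.301  0.954 -0.119]
 [ 0.     0.     0.     1.   ]]
[ 0.41986816 -0.25686359  0.07228186] [ 0.48387873 -0.19163182  0.0838165 ] 350
[ 0.41663882 -0.25540555  0.0723897 ] [ 0.47986338 -0.19067562  0.08384974] 467
-8.828572355781406e-06 0.8667 0.025
-0.021 (0.385, -0.2795, 0.2) [-7.89230665e-01  3.09807811e-01  1.74087522e+00 -4.44089210e-16
  1.09090963e+00  8.02565662e-01]
-0.021 (0.385, -0.2795, 0.1) [-7.89230665e-01  4.50460273e-01  1.85955901e+00 -4.44089210e-16
  8.31573372e-01  8.02565662e-01]
-0.021 (0.465, -0.2795, 0.1) [-6.82499548e-01  5.46683792e-01  1.67439098e+00 -4.44089210e-16
  9.20517880e-01  9.09296779e-01]
3.120592653589793 (0.385, -0.2795, 0.2) [-7.89230665e-01  3.09807811e-01  1.74087522e+00 -4.44089210e-16
  1.09090963e+00 -2.33902699e+00]
3.120592653589793 (0.385, -0.2795, 0.1) [-7.89230665e-01  4.50460273e-01  1.85955901e+00 -4.44089210e-16
  8.31573372e-01 -2.33902699e+00]
3.120592653589793 (0.465, -0.2795, 0.1) [-6.82499548e-01  5.46683792e-01  1.67439098e+00 -4.44089210e-16
  9.20
[... 325 characters left out ...]
3 (0.465, -0.2795, 0.1) [-6.82499548e-01  5.46683792e-01  1.67439098e+00 -4.44089210e-16
  9.20517880e-01 -2.23229587e+00]
[ 4.75159371e-02  3.90637816e-01  1.88152648e+00 -4.44089210e-16
  8.69428359e-01  1.63931226e+00]
[ 3.04961066e-01  5.68321640e-01  1.55573194e+00 -4.44089210e-16
  1.01753907e+00  1.89675739e+00]
-1.5917963267948965 [ 4.11017497e-01  7.40246059e-01  1.21695777e+00 -4.44089210e-16
  1.18438883e+00 -2.70957516e+00]
-1.5917963267948965 None
1.5497963267948967 [ 4.11017497e-01  7.40246059e-01  1.21695777e+00 -4.44089210e-16
  1.18438883e+00  4.32017497e-01]
1.5497963267948967 [-4.54272769e-02  5.81983142e-01  1.52953250e+00 -4.44089210e-16
  1.03007701e+00 -2.44272769e-02]
```

Run:
```python
from h import *
y=-.282;Q=q(th)
r.reach([.388,y,.2],Q)
r.move_straight([.388,y,.10],speed=.15)
hit=r.move_straight([.480,y,.10],speed=.05,max_force=14)
s=r.read_state();print(hit,s['eef_pos'],s['contact_force'],s['time_s'])
snap('side','side_s1');snap('scene','scene_s1')
r.move_straight([.385,y,.10],speed=.08)
r.hold(.3)
im,_=snap('side','side_s2');im2,_=snap('scene','scene_s2')
print(r.read_state()['time_s'])
a=cv2.imread('pics/side_s1.png');b=cv2.imread('pics/side_s2.png');c=cv2.imread('pics/scene_s2.png')
f=lambda i,u,v:cv2.resize(i[v-40:v+40,u-33:u+34],None,fx=4,fy=4,interpolation=cv2.INTER_CUBIC)
cv2.imwrite('pics/s.png',np.hstack([f(a,267,300),f(b,267,300),f(c,303,165)]))
```

```text
True [ 0.45481046 -0.28012174  0.09891466] [-5.12710907 -1.30232485  2.08099737] 4.2583
5.775
```

View pics/s.png

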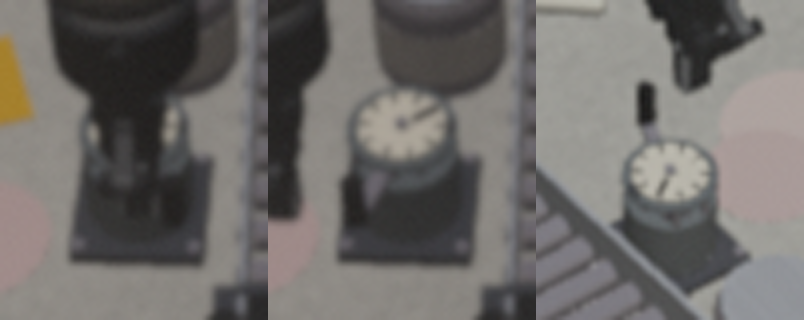

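After the first stroke the dial mark has turned about 37°, roughly one division. The lever pin is back at rest, at (355,200) in the crop. Next is the second stroke.

Run:
```python
from h import *
y=-.282
hit=r.move_straight([.480,y,.10],speed=.05,max_force=14)
s=r.read_state();print(hit,s['eef_pos'],s['contact_force'],s['time_s'])
r.move_straight([.385,y,.10],speed=.08)
r.move_straight([.385,y,.25],speed=.25)
snap('side','side_s3');snap('scene','scene_s3')
print(r.read_state()['time_s'])
f=lambda i,u,v:cv2.resize(i[v-40:v+40,u-33:u+34],None,fx=4,fy=4,interpolation=cv2.INTER_CUBIC)
I=[cv2.imread(f'pics/side{t}.png') for t in('0','_s2','_s3')]
cv2.imwrite('pics/s_b.png',np.hstack([f(i,267,300) for i in I]))
# rectified dial (ortho at z=.079 )
out=[]
for i in I:
    g=np.linspace(-.036,.036,200);xx,yy=np.meshgrid(.4485+g,-.2225-g)
    p=pix('side',np.stack([xx,yy,np.full_like(xx,.079)],-1).reshape(-1,3)).reshape(200,200,2).astype(np.float32)
    out.append(cv2.remap(i,p[...,0],p[...,1],cv2.INTER_CUBIC))
cv2.imwrite('pics/dial.png',np.hstack(out))
```

```text
True [ 0.45493612 -0.28020823  0.09897315] [-4.69249489 -0.41381449  2.57596072] 7.1
8.9667
```

View pics/s_b.png

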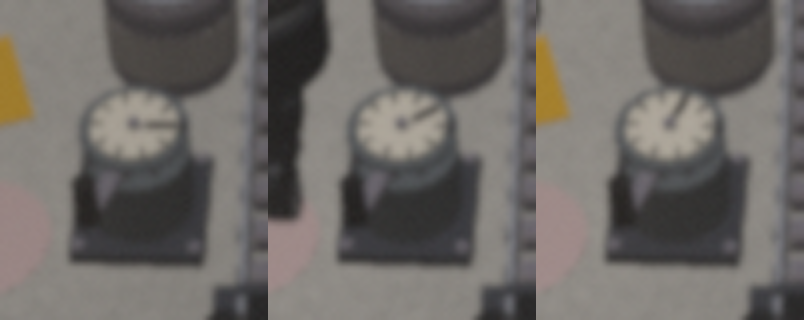

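View pics/dial.png

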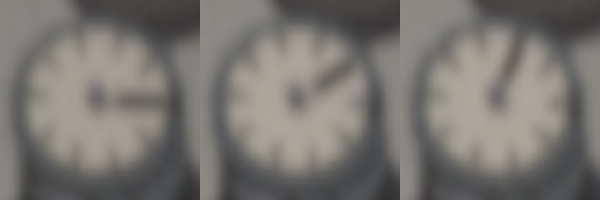

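The dial reads about two marks, going from 0 to roughly 72° in the rectified view, and the lever is at rest. Next I'll square both cases against the fence with two open fingers.

Run:
```python
from h import *
Q=q(th)
command_gripper(.05,40)
z=.122
for y in (.075,.222):
    r.reach(l2w(-.145,y,.21),Q)
    r.move_straight(l2w(-.145,y,z),speed=.15)
    hit=r.move_straight(l2w(-.058,y,z),speed=.04,max_force=12)
    s=r.read_state();print(hit,(s['eef_pos'][:2]-O)@Rl,s['eef_pos'][2],s['contact_force'],s['time_s'])
    r.move_straight(l2w(-.12,y,z),speed=.15)
    r.move_straight(l2w(-.12,y,.21),speed=.25)
snap('side','side1');snap('scene','scene1')
print(r.read_state()['time_s'])
import fit2
for X in fit2.cloud('1'):
    c=fit2.lidfit(X);print(c[:,2].round(4));fit2.cases(c)
```

```text
True [-0.06698733  0.07491589] 0.12131292163325863 [ 0.2037239  -0.16139656  0.0200406 ] 13.4167
True [-0.06680205  0.22195079] 0.12137978411042781 [0.769355   0.16008116 0.05067839] 17.5583
18.6583
[0.0258 0.0243 0.0244 0.0243 0.0241 0.0242 0.0243 0.0243]
case world [0.5846 0.0883] lane [0.0012 0.0683] yaw lane -0.013 r [0.0358 0.0368 0.0363 0.0363]
case world [0.5881 0.2571] lane [0.0011 0.2371] yaw lane 0.004 r [0.0371 0.0362 0.036  0.0369]
[0.0254 0.0248 0.0277 0.0275 0.0255 0.026  0.0282 0.0279]
case world [0.5818 0.0848] lane [-0.0016  0.0648] yaw lane -0.003 r [0.0352 0.0348 0.0341 0.0361]
case world [0.585  0.2554] lane [-0.0019  0.2354] yaw lane 0.022 r [0.0373 0.0355 0.0364 0.0376]
```

View pics/scene1.png

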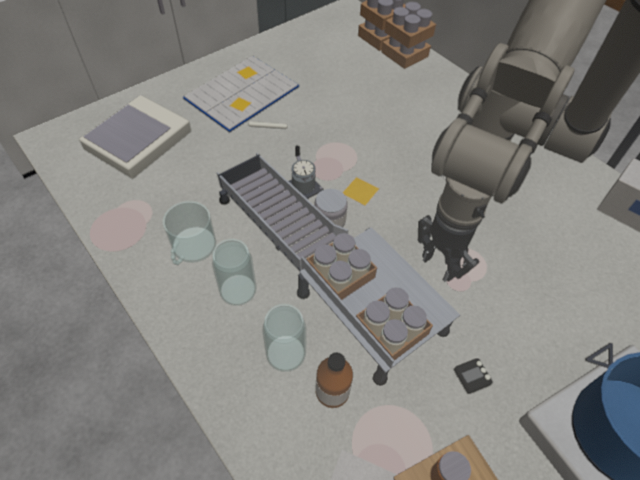

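Both cases are square and flush on the fence, with centres at x≈0, y≈0.067 and 0.236 in the lane frame. I'll push the front one in first.

Run:
```python
from h import *
Q=q(th+np.pi/2)
z=.122
r.reach(l2w(0,.151,.22),Q)
r.move_straight(l2w(0,.151,z),speed=.12)
hit=r.move_straight(l2w(0,.016,z),speed=.05,max_force=20)
s=r.read_state();print(hit,(s['eef_pos'][:2]-O)@Rl,s['contact_force'],s['time_s'])
r.move_straight(l2w(0,.05,z),speed=.12)
r.move_straight(l2w(0,.05,.22),speed=.25)
snap('side','side2');snap('scene','scene2')
print(r.read_state()['time_s'])
cv2.imwrite('pics/v2.png',np.hstack([cv2.imread('pics/side2.png')[100:370,180:520],cv2.imread('pics/scene2.png')[130:400,180:520]]))
```

```text
False [-9.60328949e-06  1.61380755e-02] [-0.22094883 -0.49141731  0.02517263] 24.0167
25.0917
```

View pics/v2.png

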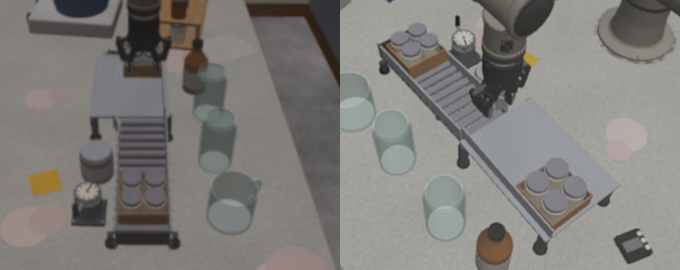

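The first case has run down to the stop; in the side crop it sits at (143,195). Now the second.

Run:
```python
from h import *
Q=q(th+np.pi/2)
z=.122
r.reach(l2w(0,.33,.22),Q)
r.move_straight(l2w(0,.33,z),speed=.12)
hit=r.move_straight(l2w(0,.016,z),speed=.06,max_force=20)
s=r.read_state();print(hit,(s['eef_pos'][:2]-O)@Rl,s['contact_force'],s['time_s'])
r.move_straight(l2w(0,.06,z),speed=.12)
r.move_straight(l2w(0,.06,.25),speed=.25)
r.reach(l2w(-.13,.2,.3),Q)
r.hold(1)
snap('side','side3');snap('scene','scene3')
print(r.read_state()['time_s'])
cv2.imwrite('pics/v3.png',np.hstack([cv2.imread('pics/side3.png')[100:370,180:520],cv2.imread('pics/scene3.png')[130:400,180:520]]))
from fit2 import w2l,cloud
for X in cloud('3'):
    L=X[(X[:,0]>.49)&(X[:,0]<.66)&(X[:,1]<0.04)&(X[:,1]>-.36)&(X[:,2]>.105)&(X[:,2]<.147)]
    # keep lids: height above roller plane 66..76mm
    l=w2l(L[:,:2]); zr=.087+l[:,1]*np.tan(.10472); h=L[:,2]-zr
    k=(h>.065)&(h<.08); l=l[k].astype(np.float32)
    _,lab,C=cv2.kmeans(l,8,None,(3,200,1e-6),50,cv2.KMEANS_PP_CENTERS);lab=lab.ravel()
    c=np.array([cv2.minEnclosingCircle(l[lab==j])[0] for j in range(8)]);c=c[np.argsort(c[:,1])]
    print(c[:4].mean(0),c[4:].mean(0),np.median(h[k]))
```

```text
False [-5.56857466e-07  1.60764792e-02] [-0.08800997 -0.26049059  0.3391184 ] 32.525
35.6083
[ 0.00203748 -0.30370815] [ 0.0012784  -0.19571202] 0.07068831176279508
[-0.0016031 -0.3066385] [-0.00038273 -0.19750112] 0.07170948254297829
```

View pics/v3.png

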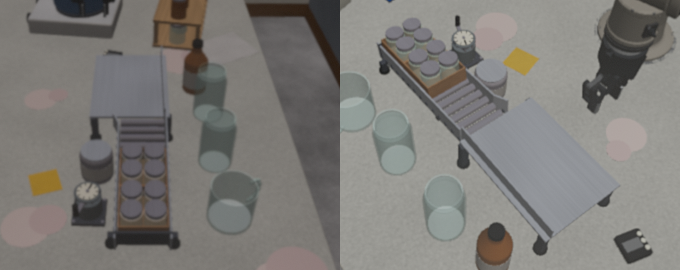

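Run:
```python
from h import *
r.finish_job(); print(r.read_state()['time_s'])
```

```text
the job is handed in; nothing more can be done
the job is handed in; nothing more can be done
```

I handed the job in at about 36 s of the 72 s allowed. Both cases are closed up at the end stop and the dial is at two.

**What I did:** I gave the counter's lever two full strokes to its hard stop, letting it spring back each time. I then squared both cases against the fence with two open fingers, which took about 12 N. Finally I pushed them one at a time, at 0.05 to 0.06 m/s, straight into the lane.

**Last checks:**
- **Cases:** allowing for the lane's slope, the centres are at about y = -0.297 m and -0.189 m in the lane's frame (wanted -0.298 and -0.189). Both are within 2 mm of the centre line, and the last pictures show them flat between the rails.
- **Counter:** the dial mark stands at about 72°, two marks, and the lever is back at rest.
- **Bystanders:** they look unmoved in the pictures. I did not measure this.
- **Arm:** it was clear of everything when I handed in.

**Disagreements:** the two cameras differed by 2 to 4 mm, so I used the mean of the two. No check failed.

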